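# Flip the round desk flag to its ringed face

### The job

The desk is taken now: flip the round flag over its pivot until it lies flat on the other side of its stand, ringed face up. Push it over gently with the fingertips, without letting it slam and without lifting, tipping or shoving its stand. Leave the square flag and everything else on the desk as they are.

Things in the scene. Friction and masses are not known exactly. Their poses are not given: they have to be found in the camera images.
- round_flag: loose flip-flag stand with the round paddle, 0.9 kg. Base 120 (x) x 100 (y) x 12 mm; two posts 20 mm wide (x), outer faces 57 mm apart (y), 120 mm high, carry a level axle along y. Origin: centre of the underside; z up; x points away from the robot (yaw varies). The paddle turns between the posts; at first its disc lies on the -x side, its short thumb tail on the +x side.
- round_flag_pivot (a point): middle of the axle of the round flag, 110 mm above the desk; axes as the stand's
- round_flag_edge (a point): outermost point of the round paddle's rim, in mid thickness, 95 mm from the axle. The paddle is a grey plate 4 mm thick: a neck 26 mm wide, then a disc of diameter 70 centred 60 mm from the axle. One face is blank (up at first), the other has a dark ring (down at first). With the paddle flat, its underside is 108 mm above the desk and 96 mm above the base plate
- round_flag_tail (a point): middle of the thumb tail of the round paddle, 47 mm from the axle on the side opposite to the disc, in mid thickness; the tail is part of the same rigid 4 mm plate, a tab 26 mm long and 44 mm wide that ends 60 mm from the axle. It lies on the stand's +x side at first; pressing it down raises the disc
- round_flag_paddle (a joint): angle of the round paddle (rad): 0 = flat on the stand's -x side, blank face up; pi/2 = standing up; pi (3.14) = flat on the stand's +x side, ring up. Stops at 0 and pi. It starts between 0 and 0.35. The pivot is stiff (about 0.04 N m): the paddle stays wherever it is left, and must be pushed the whole way; about 0.6 N at its rim or 1.2 N on the tail moves it
- square_flag: loose flip-flag stand with the square paddle, 0.9 kg. Base 120 (x) x 100 (y) x 12 mm; two posts 20 mm wide (x), outer faces 57 mm apart (y), 120 mm high, carry a level axle along y. Origin: centre of the underside; z up; x points away from the robot (yaw varies). The paddle turns between the posts; at first its square lies on the -x side, its short thumb tail on the +x side.
- square_flag_edge (a point): middle of the free edge of the square paddle, 95 mm from its axle; plate 62 x 70 x 4 mm in place of the disc, otherwise as the round one. To be left alone
- stapler: office stapler, 37 x 145 x 55 mm, loose; origin at the centre of its underside. To be left alone
- glue_stick: upright glue stick, diameter 27, height 92 mm, loose; origin at the centre of its underside. To be left alone
- clip_box: flat box of paper clips, 52 x 64 x 21 mm, loose; origin at the centre of its underside. To be left alone
- eraser: eraser, 18 x 52 x 12 mm, loose; origin at the centre of its underside. To be left alone
- highlighter: highlighter pen lying down, 118 long, 17 thick mm, loose; origin at the centre of its underside. To be left alone
- gel_bottle: upright hand gel bottle, 38 x 47 x 106 mm, loose; origin at the centre of its underside. To be left alone
- stamp: self-inking stamp, 46 x 68 x 75 mm, loose; origin at the centre of its underside. To be left alone
- binder_clip: binder clip, 34 x 41 x 40 mm, loose; origin at the centre of its underside. To be left alone

How it is judged:
By the outcome, as a careful person would: the job done as asked, in the order asked, and still so for the second after the job is handed in, with the robot touching nothing.
It also fails if it takes over 45 s, if anything falls off the work surface, if the arm or the gripper's body presses on something with over 40 N, if the wrist force passes 120 N, or if a joint passes its speed limit or range.

### The arm

A 6-joint arm with a two-finger parallel gripper is mounted at the origin on the work surface; the furniture and walls round the work are solid. World frame = base frame: x ahead of the robot, y to its left, z up, the work surface at z = 0. Lengths are in mm, angles in rad, forces in N, time in s.
With the tool pointing down it reaches from about 350 to 875 mm from the base axis. Payload 4.2 kg.
Tool frame: the origin (TCP) lies on the centre line of the jaws, within the pads' length; the fingertips stand 14 mm ahead of it and the grasp point (between the pads) lies 5 mm behind it; z points along the fingers, y is the line along which they close (so a half turn about z gives the same grasp; the last joint's range is limited). The gripper opens to 87 mm and grips with 3 to 60 N. Pads are 19 mm wide; open, the fingers measure 117 mm over their backs; the gripper's body (75 mm by 190 mm) begins 51 mm behind the grasp point.
Start: joints at [1.5, 0.385, 0.008, 0, -1.194, -0.259], TCP at [202.376, 591.306, 236.55] pointing down, gripper open.
Joint ranges: [-3.14, 3.14], [-1.21, 2.06], [-1.07, 1.41], [-3.16, 2.05], [-2.99, -0.16], [-3.1, 3.1]. Speed limits (rad/s): [2.79, 2.79, 3.14, 3.14, 3.14, 3.14].

### API

Orientations are given as a unit quaternion [x, y, z, w].
In Python, from station import * gives the robot as it stands.
- The arm moves only by the tool arm_command, never from a script. Its argument "steps" is text: rows parted by semicolons, each of 7 numbers parted by spaces: the shift along the tool's x, y, z in m, then the turn, a rotation vector about the tool's x, y, z in rad, then the closure in counts, from 0 (fully open) to 255 (shut). A call has 1 to 5 rows; each row is the pose to reach, as a shift and turn from the pose commanded when the call began, along the tool's axes at that moment; what a row does not reach only later rows make up. A row lasts 1/8 s, in which the tool goes at most 62.5 mm and 10.7 degrees, less where a joint would pass 70% of its speed; a pose out of reach is approached as far as the arm can. A call with a gripper value outside its range is refused whole. The fingers move at their own pace and stop on an object; the grip force is fixed at half the most. Time passes only in rows, so rows that repeat a pose let the fingers close. It gives the time, the measured TCP pose, the force, the opening and the grip force at its end, in the units of the state.
- read_state(): the state, without advancing time (a new reading comes with each control period).
- grab_frame(name): name is "scene" or "side" or "wrist"; returns (picture, depth): 420x560x3 uint8, red, green, blue; 420x560 float32, mm along the optical axis (not along the pixel's ray), 0 where there is no reading.
- camera_model(name): a dict with "fx", "fy", "cx", "cy" (pixels), "world_to_cam" (4x4, takes a point from world to camera coordinates); the wrist camera has in their place "hand_eye" (4x4, takes a point from camera to tool coordinates, whose origin is the TCP and whose axes are the flange's). Camera axes: x right, y down, z forward; pixel columns grow to the right and rows downward; lengths in mm; the calibration is good to about 2 mm. A picture is of the moment at which its call begins: read the wrist's pose just before it. camera_model takes no time and is no camera call.
- finish_job(): hands the job in; it is judged then, once.
The state is a dict: "t": time; "joint_positions": joint angles; "dq": joint speeds; "tau": joint torques, N m; "position": TCP position; "tcp_rot": TCP orientation; "contact_force": force on the tool from outside, world axes, zero at the start; "moment": the same for the moment, N m; "grip_width": finger opening in mm; "gripper_force": force on a finger pad.
Only numpy, scipy, OpenCV 4.12 (cv2) and the standard library are available. Lean on these libraries where they do the work, as an engineer would, in place of code of your own. Each camera call takes 0.05 s, during which the arm holds its last target. There are 200 camera calls.

## Working session

There is one attempt and no reset: what is moved stays moved. The work goes in short steps, Python scripts to look and compute and a tool call to move; the robot and the scene stay as the last step left them, time stands still between calls to the robot, and variables do not carry over. Pictures are saved under pics/ and viewed, at most 10 in all, crops included, and the job is handed in when it is done.

Besides the shell and the picture viewer there is one more tool, called by a JSON object that holds its "op" and its "data", one argument or row to a line. arm_command: Moves the arm, as the interface text tells. Its arguments: {"type":"object","properties":{"steps":{"type":"string"}},"required":["steps"]}

```bash
mkdir -p pics; cat > h.py <<'E'
from station import *
import numpy as np, cv2
from scipy.spatial.transform import Rotation as R
def snap(n,f):
    s=read_state(); p,d=grab_frame(n); cv2.imwrite(f'pics/{f}.png',p[:,:,::-1]); np.save(f'pics/{f}.npy',d); return s,p,d
def world(n,d,u,v,s=None,z=None):
    m=camera_model(n); z=d[v,u] if z is None else z
    c=np.array([(u-m['cx'])*z/m['fx'],(v-m['cy'])*z/m['fy'],z,1.])
    return (np.linalg.inv(np.array(m['world_to_cam']))@c)[:3]
E
python3 - <<'E'
from h import *
for n in ('scene','side'):
    s,p,d=snap(n,n+'1'); m=camera_model(n); print(n,m['fx'],np.round(np.linalg.inv(m['world_to_cam']),2).tolist())
a=cv2.imread('pics/scene1.png');b=cv2.imread('pics/side1.png')
print(s)
E
```

```text
scene 403.7524918492458 [[0.75, -0.44, 0.49, -13.78], [-0.67, -0.5, 0.55, -555.17], [0.0, -0.74, -0.67, 762.54], [0.0, 0.0, 0.0, 1.0]]
side 460.0687226334218 [[-0.99, -0.1, 0.1, 399.63], [-0.14, 0.6, -0.79, 863.28], [0.02, -0.79, -0.61, 763.41], [0.0, 0.0, 0.0, 1.0]]
{'t': 0.05, 'joint_positions': array([ 1.49961043e+00,  3.85530810e-01,  6.68620764e-03, -4.85333880e-04,
       -1.19403432e+00, -2.58593162e-01]), 'dq': array([-7.51390940e-05,  7.65017825e-04,  8.69586706e-04,  1.75958328e-03,
       -1.81698231e-03, -9.10590368e-04]), 'tau': array([-4.02152882e-04, -3.92049909e+01,  1.88163310e+01,  4.23951343e+00,
        1.37490043e-02, -5.93046934e-05]), 'position': array([202.201167  , 590.79929427, 235.50078664]), 'tcp_rot': array([ 9.86421237e-01, -1.64231568e-01, -1.27133039e-04,  1.05783592e-03]), 'contact_force': array([0.35952897, 0.26649341, 0.63380456]), 'moment': array([ 0.01619711, -0.02362173,  0.04508916]), 'gripper_force': 0.0, 'grip_width': 86.98456280105502}
```

View pics/scene1.png

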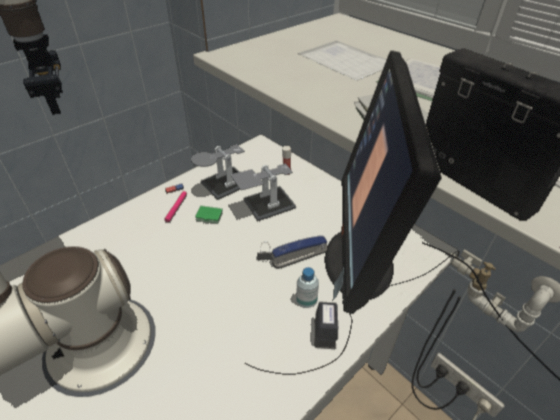

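View pics/side1.png

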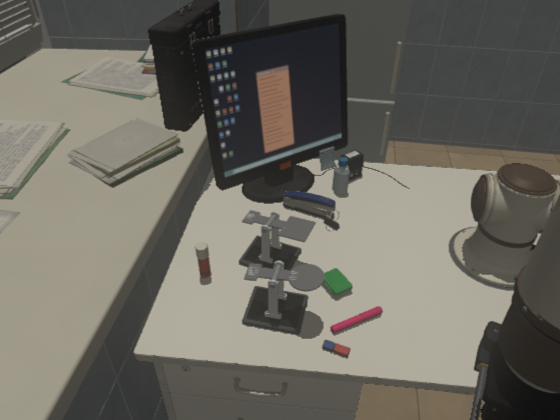

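The round flag is the one nearer the desk's left edge (scene ≈ (222,165), side ≈ (278,290)). The square flag is beside it at scene (268,190), side (270,240). I'll enlarge both.

```bash
python3 - <<'E'
import cv2,numpy as np
a=cv2.imread('pics/scene1.png')[130:230,160:310];b=cv2.imread('pics/side1.png')[200:350,230:400]
a=cv2.resize(a,None,fx=5,fy=5,interpolation=2)
b=cv2.resize(b,None,fx=4,fy=4,interpolation=2)
cv2.imwrite('pics/ca.png',a);cv2.imwrite('pics/cb.png',b)
E
```

```text
(no output)
```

View pics/ca.png

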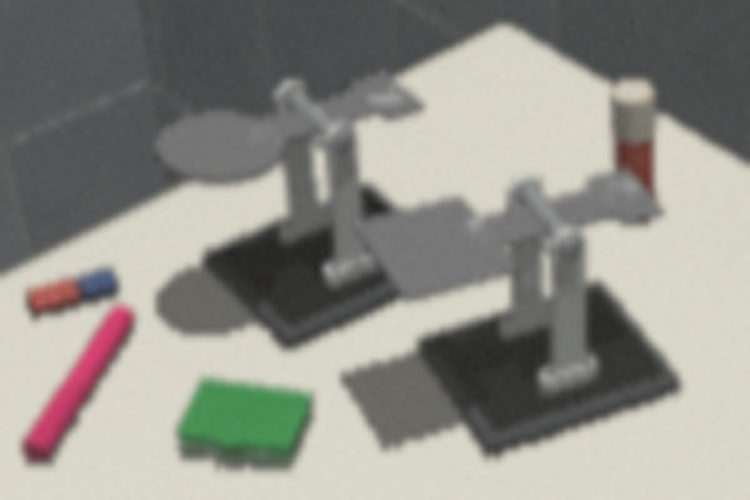

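View pics/cb.png

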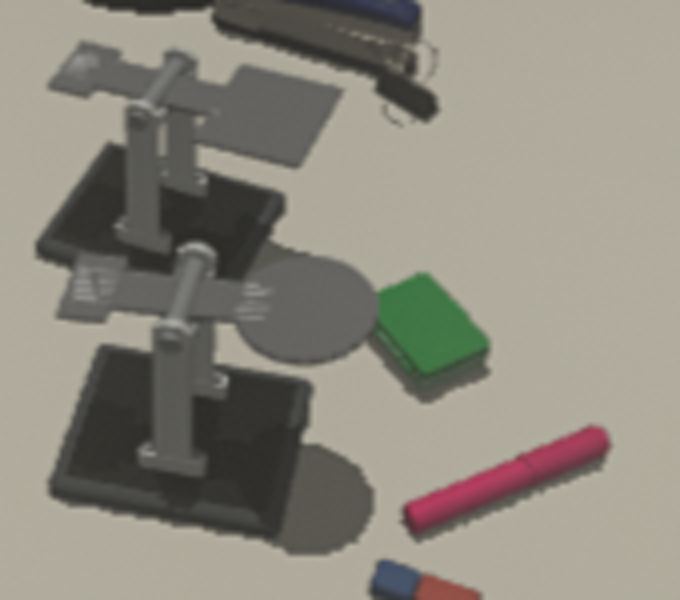

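The crops show the round disc at scene crop (222,145) → px (204,159) and side crop (306,309) → px (306,277). The axle ends are at scene (218,148) and (228,156), side (279.5,264) and (274,283). The disc is nearer the robot, and the tail is near side px (252,271).

```bash
cat >> h.py <<'E'
def cloud(n,d):
    m=camera_model(n); v,u=np.nonzero(d>0); z=d[v,u]
    c=np.stack([(u-m['cx'])*z/m['fx'],(v-m['cy'])*z/m['fy'],z,0*z+1])
    return (np.linalg.inv(m['world_to_cam'])@c)[:3].T,u,v
def tri(a,b):
    A=[]
    for n,(u,v) in (('scene',a),('side',b)):
        m=camera_model(n); W=np.array(m['world_to_cam']); K=np.array([[m['fx'],0,m['cx']],[0,m['fy'],m['cy']],[0,0,1]]); A.append(K@W[:3])
    X=cv2.triangulatePoints(A[0],A[1],np.array(a,float),np.array(b,float)); return (X[:3]/X[3]).ravel()
E
python3 - <<'E'
from h import *
np.set_printoptions(precision=1,suppress=True)
print('disc',tri((204.4,159),(306.5,277.3)))
print('axle?',tri((218,148.4),(273.7,283.2)),tri((228,156),(279.5,263.7)))
print('tailcorners', tri((160+375/5,130+75/5),(230+60/4,200+318/4)), tri((160+422/5,130+107/5),(230+75/4,200+258/4)))
S=np.load('pics/side1.npy');C=np.load('pics/scene1.npy')
for n,d,px in (('side',S,dict(disc=(306,277),discR=(321,277),discT=(306,267),discB=(306,287),tail=(252,272),post=(273,292),sq=(303,228),sqtail=(252,217),glue=(203,250))),('scene',C,dict(disc=(204,159),discL=(195,159),tail=(238,150),sq=(247,180)))):
    for k,(u,v) in px.items(): print(n,k,world(n,d,u,v))
# base plates
for n,d in (('side',S),('scene',C)):
    P,u,v=cloud(n,d)
    for nm,(u0,u1,v0,v1) in (dict(r=(240,310,283,340),s=(235,305,230,272)) if n=='side' else dict(r=(195,245,165,202),s=(240,300,185,225))).items():
        k=(u>u0)&(u<u1)&(v>v0)&(v<v1)&(P[:,2]>7)&(P[:,2]<17)
        q=P[k][:,:2].astype(np.float32); print(n,nm,k.sum(),cv2.minAreaRect(q),np.median(P[k][:,2]))
    k=(P[:,2]>85)&(P[:,2]<150)&(P[:,0]>500)&(P[:,1]>100)
    print(n,k.sum(),P[k].min(0),P[k].max(0))
E
```

```text
disc [437.  249.2 114.2]
axle? [497.1 270.6 110.8] [494.1 219.4 112.8]
tailcorners [553.2 263.2 102.5] [554.7 221.  101.3]
side disc [436.3 251.5 116.4]
side discR [407.9 249.6 119.1]
side discT [439.2 224.3 115.6]
side discB [433.7 275.5 115.1]
side tail [542.8 245.  106.1]
side post [496.3 274.6  89.3]
side sq [458.2 105.1 112.4]
side sqtail [575.4  83.2 110.1]
side glue [662.1 180.5  87. ]
scene disc [435.6 244.9 118.5]
scene discL [414.7 256.  122.5]
scene tail [537.5 227.1 111. ]
scene sq [470.3 101.6 113.3]
side r 1791 ((494.9470520019531, 245.73890686035156), (101.37100982666016, 119.31245422363281), 85.63285064697266) 11.319561622512765
side s 993 ((532.4869995117188, 91.42215728759766), (101.61262512207031, 119.85337829589844), 76.8177719116211) 11.44145308310226
side 2284 [500. 100.  85.] [746.5 593.6 150. ]
scene r 512 ((491.9658203125, 217.68634033203125), (152.56849670410156, 120.19338989257812), 83.98075103759766) 14.388689068857957
scene s 799 ((532.3470458984375, 88.24844360351562), (102.44715118408203, 120.23814392089844), 75.25592803955078) 14.311987485435907
scene 2690 [500.1 100.1  85.1] [1671.6 1032.8  150. ]
```

```bash
cat >> h.py <<'E'
np.set_printoptions(precision=4,suppress=True)
PIV=np.array([495.3,245.3]); YAW=-0.077
ex=np.array([np.cos(YAW),np.sin(YAW)])
RD=R.from_euler('z',YAW)*R.from_euler('x',np.pi)
def rel(x,ztip):  # stand x, tip height -> shift in tool axes (m), turn
    s=read_state(); Rt=R.from_quat(s['tcp_rot']); t=np.r_[PIV+ex*x,ztip+14]
    return Rt.inv().apply(t-s['position'])/1000,(Rt.inv()*RD).as_rotvec()
E
python3 -c "
from h import *
print(rel(39.5,222), rel(39.5,150))"
```

```text
(array([0.4275, 0.222 , 0.    ]), array([ 0.002 ,  0.0002, -0.253 ])) (array([0.4275, 0.2219, 0.072 ]), array([ 0.002 ,  0.0002, -0.253 ]))
```

{"op": "arm_command", "data": {
  "steps": "0.05 0.026 0 0 0 -0.05 255; 0.10 0.052 0 0 0 -0.1 255; 0.15 0.078 0 0 0 -0.15 255; 0.20 0.104 0 0 0 -0.2 255; 0.25 0.13 0 0 0 -0.253 255"
}}

```text
t: 0.72
position: [397.6, 385.7, 236.2]
tcp_rot: [0.999, -0.037, -0.0, 0.0]
contact_force: [1.2, 0.6, -0.0]
grip_width: 45.1
gripper_force: 0.0
```

{"op": "arm_command", "data": {
  "steps": "0.045 0 0 0 0 0 255; 0.08 0 0 0 0 0 255; 0.08 0 0 0 0 0 255"
}}

```text
t: 1.1
position: [478.2, 380.3, 235.2]
tcp_rot: [0.999, -0.04, -0.001, 0.001]
contact_force: [-1.2, 1.2, -0.3]
grip_width: 15.1
gripper_force: 0.0
```

```bash
python3 -c "
from h import *
s=read_state();print(s['t'],s['position'],s['grip_width'],s['contact_force'])
print(rel(39.5,222), rel(39.5,130))"
```

```text
1.1 [478.1681 380.3243 235.2244] 15.117065934857825 [-1.1558  1.1687 -0.2937]
(array([ 0.0674,  0.1331, -0.0006]), array([ 0.0015,  0.001 , -0.003 ])) (array([0.0675, 0.133 , 0.0914]), array([ 0.0015,  0.001 , -0.003 ]))
```

{"op": "arm_command", "data": {
  "steps": "0.022 0.044 0 0 0 0 255; 0.045 0.088 0 0 0 0 255; 0.067 0.133 0.02 0 0 0 255; 0.067 0.133 0.055 0 0 0 255; 0.067 0.133 0.085 0 0 0 255"
}}

```text
t: 1.72
position: [532.2, 242.8, 150.5]
tcp_rot: [0.999, -0.039, -0.0, 0.0]
contact_force: [-0.9, 0.0, 1.2]
grip_width: 0.4
gripper_force: 0.0
```

{"op": "arm_command", "data": {
  "steps": "0 0 0 0 0 0 255; 0 0 0 0 0 0 255"
}}

```text
t: 1.98
position: [533.5, 244.3, 152.8]
tcp_rot: [0.999, -0.038, 0.001, -0.0]
contact_force: [0.1, -0.0, 1.1]
grip_width: 0.3
gripper_force: 0.0
```

```bash
python3 - <<'E'
from h import *
s,p,d=snap('side','side2');s2,p2,d2=snap('scene','scene2')
print(s['t'],s['position'],s['grip_width'],rel(39.5,120))
a=cv2.resize(p[180:330,220:360,::-1],None,fx=3.6,fy=3.6,interpolation=2)
b=cv2.resize(p2[60:215,170:280,::-1],None,fx=3.48,fy=3.48,interpolation=2)
h=min(len(a),len(b));cv2.imwrite('pics/c2.png',np.hstack([a[:h,:410],b[:h]])[:,:800])
E
```

```text
1.975 [533.4504 244.2627 152.8202] 0.3451603673848841 (array([0.0011, 0.0021, 0.0193]), array([-0.0019, -0.0025,  0.0011]))
```

View pics/c2.png

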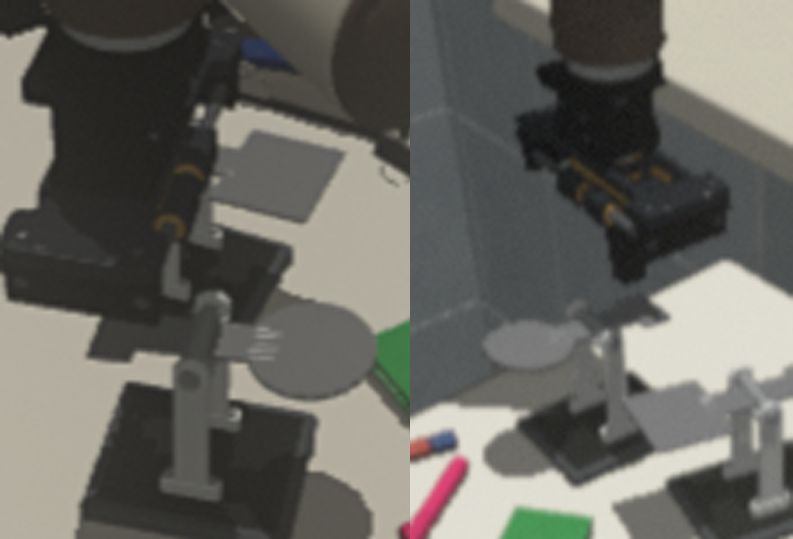

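The closed tip is centred over the tail, clear of the posts. Next I press the tail down gently.

{"op": "arm_command", "data": {
  "steps": "0.001 0.002 0.010 0 0 0 255; 0.001 0.002 0.020 0 0 0 255; 0.001 0.002 0.026 0 0 0 255; 0.001 0.002 0.030 0 0 0 255; 0.001 0.002 0.034 0 0 0 255"
}}

```text
t: 2.7
position: [534.1, 241.4, 117.5]
tcp_rot: [0.999, -0.038, 0.0, 0.0]
contact_force: [-1.2, -0.4, 2.7]
grip_width: 0.2
gripper_force: 0.8
```

{"op": "arm_command", "data": {
  "steps": "0 0 0.005 0 0 0 255; 0 0 0.010 0 0 0 255; 0 0 0.015 0 0 0 255; 0 0 0.020 0 0 0 255; 0 0 0.024 0 0 0 255"
}}

```text
t: 3.32
position: [534.0, 241.4, 93.1]
tcp_rot: [0.999, -0.038, 0.0, 0.0]
contact_force: [0.7, 0.5, 0.4]
grip_width: 0.3
gripper_force: 0.5
```

```bash
python3 - <<'E'
from h import *
s,p,d=snap('side','side3');s2,p2,d2=snap('scene','scene3')
print(s['t'],s['position'],s['contact_force'],rel(39.5,71))
a=cv2.resize(p[180:330,220:360,::-1],None,fx=3.6,fy=3.6,interpolation=2)
b=cv2.resize(p2[60:215,170:280,::-1],None,fx=3.48,fy=3.48,interpolation=2)
h=min(len(a),len(b));cv2.imwrite('pics/c3.png',np.hstack([a[:h,:410],b[:h]])[:,:800])
E
```

```text
3.325 [534.049  241.396   93.1498] [0.7184 0.498  0.3861] (array([ 0.0008, -0.001 ,  0.0079]), array([0.0004, 0.0006, 0.0001]))
```

View pics/c3.png

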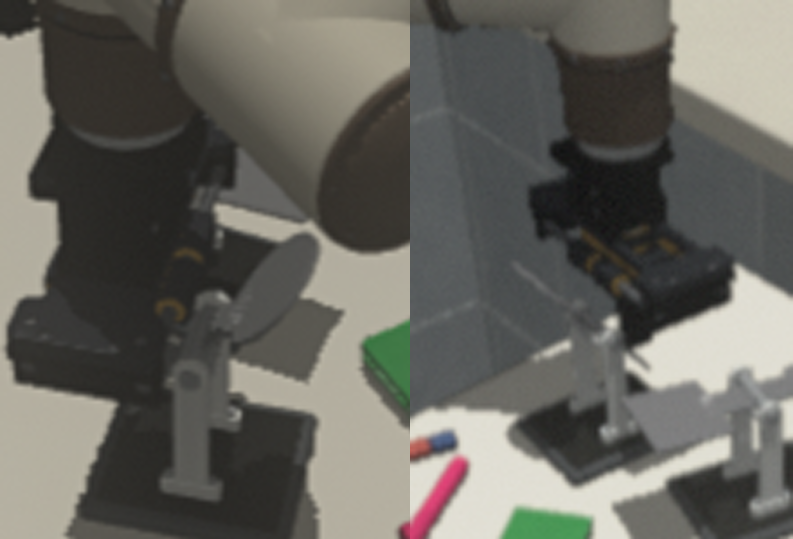

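The paddle is at about 50° with the disc raised, and the stand has not moved. I press a little further, then back off upward.

{"op": "arm_command", "data": {
  "steps": "0 0 0.004 0 0 0 255; 0 0 0.008 0 0 0 255; 0 0 0.008 0 0 0 255; 0 0 -0.01 0 0 0 255; 0 0 -0.05 0 0 0 255"
}}

```text
t: 4.05
position: [532.4, 240.4, 141.9]
tcp_rot: [0.999, -0.039, -0.003, 0.002]
contact_force: [1.0, 1.2, 0.1]
grip_width: 0.6
gripper_force: 0.0
```

{"op": "arm_command", "data": {
  "steps": "0 0 -0.055 0 0 0 255; 0 0 -0.105 0 0 0 255; -0.04 0 -0.105 0 0 0 255; -0.09 0 -0.105 0 0 0 255; -0.145 0 -0.105 0 0 0 255"
}}

```text
t: 4.68
position: [387.9, 252.2, 248.2]
tcp_rot: [0.999, -0.039, -0.0, 0.0]
contact_force: [-1.5, 1.2, 0.6]
grip_width: 0.4
gripper_force: 0.0
```

{"op": "arm_command", "data": {
  "steps": "0 0 0 0 0 0 255; 0 0 0 0 0 0 255"
}}

```text
t: 4.92
position: [389.5, 252.7, 248.9]
tcp_rot: [0.999, -0.038, 0.0, -0.0]
contact_force: [-0.0, 0.2, 1.3]
grip_width: 0.4
gripper_force: 0.0
```

```bash
python3 - <<'E'
from h import *
s,p,d=snap('side','side4');s2,p2,d2=snap('scene','scene4')
print(s['t'],s['position'],s['contact_force'],rel(-95,155),rel(-60,155))
a=cv2.resize(p[150:330,220:360,::-1],None,fx=3,fy=3,interpolation=2)
b=cv2.resize(p2[60:215,170:280,::-1],None,fx=3.48,fy=3.48,interpolation=2)
h=min(len(a),len(b));cv2.imwrite('pics/c4.png',np.hstack([a[:h,:410],b[:h]])[:,:800])
E
```

```text
4.925 [389.5252 252.7433 248.906 ] [-0.0431  0.1826  1.2587] (array([ 0.0104, -0.0008,  0.0795]), array([ 0.0001,  0.    , -0.0006])) (array([ 0.0454, -0.0008,  0.0795]), array([ 0.0001,  0.    , -0.0006]))
```

View pics/c4.png

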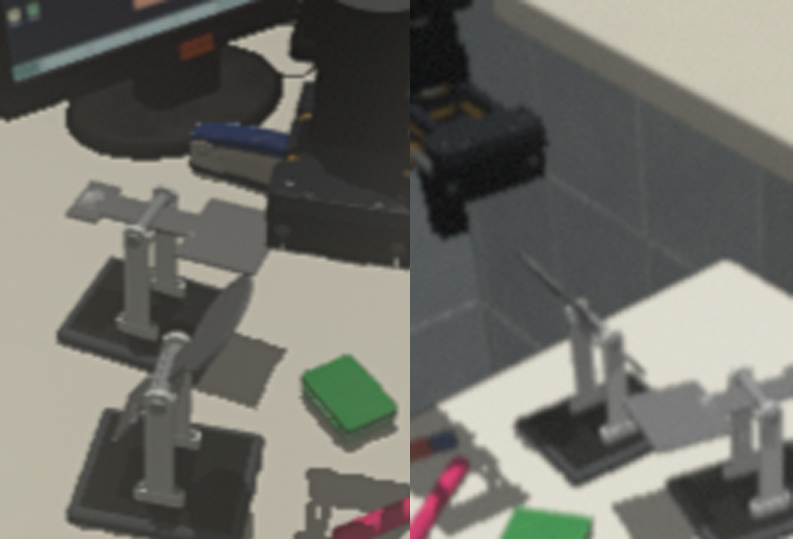

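The disc leans at about 55° and holds there, with the gripper on its near side. I'll lower and push from the near side.

{"op": "arm_command", "data": {
  "steps": "0 -0.001 0.04 0 0 0 255; 0 -0.001 0.078 0 0 0 255; 0.015 -0.001 0.078 0 0 0 255; 0.03 -0.001 0.078 0 0 0 255; 0.04 -0.001 0.078 0 0 0 255"
}}

```text
t: 5.65
position: [431.9, 251.1, 172.0]
tcp_rot: [0.999, -0.039, 0.001, -0.001]
contact_force: [-0.1, 0.4, -0.0]
grip_width: 0.7
gripper_force: 0.0
```

{"op": "arm_command", "data": {
  "steps": "0.01 0 0 0 0 0 255; 0.02 0 0 0 0 0 255; 0.03 0 0 0 0 0 255; 0.04 0 0 0 0 0 255; 0.05 0 0 0 0 0 255"
}}

```text
t: 6.28
position: [479.9, 246.6, 170.6]
tcp_rot: [0.999, -0.038, 0.0, -0.0]
contact_force: [-1.3, -0.3, 0.4]
grip_width: 0.5
gripper_force: 0.2
```

```bash
python3 - <<'E'
from h import *
s,p,d=snap('side','side5');s2,p2,d2=snap('scene','scene5')
print(s['t'],s['position'],s['contact_force'],rel(35,155))
a=cv2.resize(p[150:330,220:360,::-1],None,fx=3,fy=3,interpolation=2)
b=cv2.resize(p2[60:215,170:280,::-1],None,fx=3.48,fy=3.48,interpolation=2)
h=min(len(a),len(b));cv2.imwrite('pics/c5.png',np.hstack([a[:h,:410],b[:h]])[:,:800])
E
```

```text
6.275 [479.8743 246.5928 170.5507] [-1.3454 -0.2855  0.3844] (array([0.0501, 0.0001, 0.0014]), array([ 0.    , -0.0004, -0.0005]))
```

View pics/c5.png

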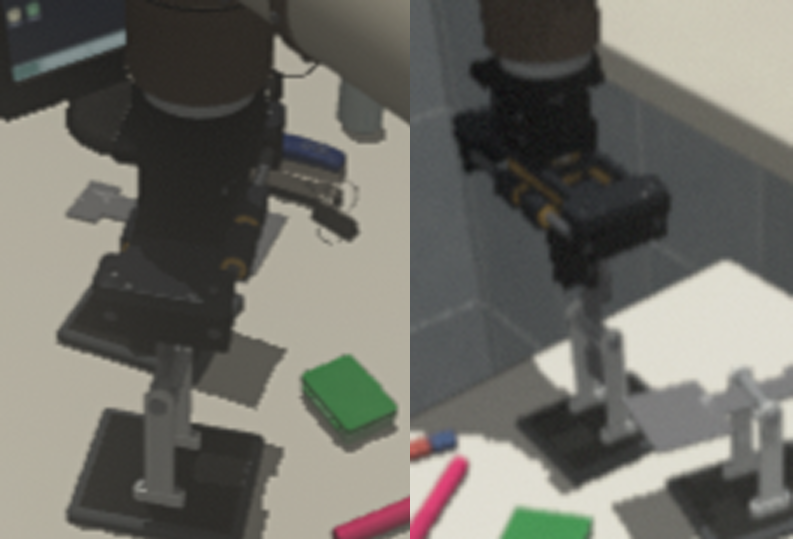

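The paddle is now about upright and the stand has not moved. I continue over the top, then follow the arc down.

{"op": "arm_command", "data": {
  "steps": "0.01 0 0 0 0 0 255; 0.02 0 0 0 0 0 255; 0.03 0 0 0 0 0 255; 0.04 0 0 0 0 0 255; 0.05 0 0 0 0 0 255"
}}

```text
t: 7.0
position: [529.9, 242.8, 170.6]
tcp_rot: [0.999, -0.038, 0.0, -0.0]
contact_force: [-1.3, -0.6, 0.6]
grip_width: 0.4
gripper_force: 0.3
```

{"op": "arm_command", "data": {
  "steps": "0.004 0 0.004 0 0 0 255; 0.007 0 0.010 0 0 0 255; 0.010 0 0.016 0 0 0 255; 0.013 0 0.022 0 0 0 255; 0.016 0 0.028 0 0 0 255"
}}

```text
t: 7.62
position: [544.9, 241.5, 142.0]
tcp_rot: [0.999, -0.038, -0.0, 0.0]
contact_force: [-1.4, 1.0, 1.1]
grip_width: 0.6
gripper_force: 0.3
```

```bash
python3 -c "
from h import *
s=read_state();print(s['t'],s['position'],s['contact_force'],rel(53.5,112))"
```

```text
7.625 [544.9009 241.508  141.9783] [-1.442   0.9611  1.0898] (array([0.0038, 0.    , 0.016 ]), array([0.0003, 0.0006, 0.0003]))
```

{"op": "arm_command", "data": {
  "steps": "0.002 0 0.004 0 0 0 255; 0.003 0 0.008 0 0 0 255; 0.004 0 0.011 0 0 0 255; 0.004 0 0.013 0 0 0 255; 0.004 0 0.0145 0 0 0 255"
}}

```text
t: 8.25
position: [549.3, 241.3, 128.1]
tcp_rot: [0.999, -0.038, 0.0, -0.0]
contact_force: [-0.2, -0.1, 1.3]
grip_width: 0.2
gripper_force: 0.3
```

{"op": "arm_command", "data": {
  "steps": "0 0 0.001 0 0 0 255; 0 0 0.0015 0 0 0 255; 0 0 0.002 0 0 0 255; 0 0 0.002 0 0 0 255"
}}

```text
t: 8.75
position: [549.2, 241.3, 126.4]
tcp_rot: [0.999, -0.038, 0.0, -0.0]
contact_force: [-0.2, 0.3, 2.2]
grip_width: 0.6
gripper_force: 1.2
```

{"op": "arm_command", "data": {
  "steps": "0 0 0.0005 0 0 0 255; 0 0 0.001 0 0 0 255; 0 0 0.001 0 0 0 255"
}}

```text
t: 9.12
position: [549.2, 241.3, 126.3]
tcp_rot: [0.999, -0.038, 0.0, -0.0]
contact_force: [-1.9, -0.4, 7.0]
grip_width: 0.6
gripper_force: 3.4
```

The force rose to 7 N with no further travel, so the paddle is on its stop. I'll lift away and look.

{"op": "arm_command", "data": {
  "steps": "0 0 -0.004 0 0 0 255; 0 0 -0.02 0 0 0 255; 0 0 -0.06 0 0 0 255; 0 0 -0.11 0 0 0 255; -0.05 0 -0.13 0 0 0 255"
}}

```text
t: 9.75
position: [501.7, 246.1, 258.6]
tcp_rot: [0.999, -0.04, 0.003, -0.002]
contact_force: [-0.9, 0.8, -0.6]
grip_width: 0.5
gripper_force: 0.0
```

{"op": "arm_command", "data": {
  "steps": "-0.06 0 0 0 0 0 255; -0.12 0 0 0 0 0 255; -0.12 0 0 0 0 0 255; -0.12 0 0 0 0 0 255"
}}

```text
t: 10.25
position: [379.9, 254.8, 256.1]
tcp_rot: [0.999, -0.038, 0.001, -0.001]
contact_force: [-0.0, 0.5, -0.4]
grip_width: 0.3
gripper_force: 0.0
```

```bash
python3 - <<'E'
from h import *
s,p,d=snap('side','side6');s2,p2,d2=snap('scene','scene6')
print(s['t'],s['position'],s['contact_force'])
for dd in (-25,0,20):
    q=np.r_[PIV+ex*(60+dd),112]; m=camera_model('side'); c=(np.array(m['world_to_cam'])@np.r_[q,1])
    u,v=int(round(m['fx']*c[0]/c[2]+m['cx'])),int(round(m['fy']*c[1]/c[2]+m['cy'])); print(u,v,q,world('side',d,u,v))
P,u,v=cloud('side',d); k=(u>215)&(u<310)&(v>283)&(v<340)&(P[:,2]>7)&(P[:,2]<17)
print(cv2.minAreaRect(P[k][:,:2].astype(np.float32)))
a=cv2.resize(p[180:350,190:350,::-1],None,fx=3,fy=3,interpolation=2)
b=cv2.resize(p2[100:215,170:280,::-1],None,fx=3,fy=3,interpolation=2)
h=min(len(a),len(b));cv2.imwrite('pics/c6.png',np.hstack([a[:h+100],np.pad(b,((0,100),(0,0),(0,0)))[:len(a[:h+100])]])[:,:800])
E
```

```text
10.25 [379.8865 254.7696 256.086 ] [-0.0153  0.5139 -0.4201]
259 270 [530.1963 242.6077 112.    ] [529.311  242.4645 111.231 ]
246 268 [555.1222 240.6846 112.    ] [556.2186 238.0701 108.0281]
236 266 [575.063  239.1461 112.    ] [575.4863 240.6435 113.0997]
((494.5228271484375, 246.02621459960938), (101.06047058105469, 119.53709411621094), 86.31246185302734)
```

View pics/c6.png

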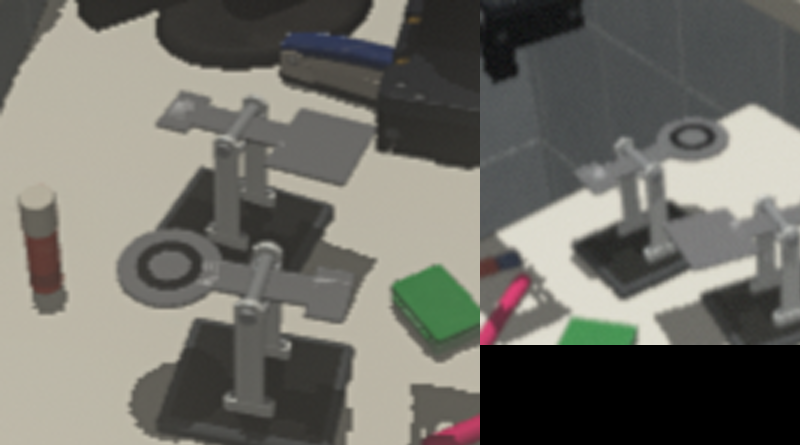

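The round flag lies flat with its ring up at crop (168,268). Its stand has not moved, the square flag is unchanged, and the arm is clear.

```bash
python3 -c "
from station import *
print(finish_job())"
```

```text
the job is handed in; nothing more can be done
None
```

The round flag is flipped and lies flat on the far side with its ring up; its stand stayed within about 1 mm, the square flag looks untouched, and the job was handed in at about 10 s.

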